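# Push a gearbox cover home in the locating jig and close the jaw on it

### The arm

A 6-joint arm with a two-finger parallel gripper is mounted at the origin on the work surface. World frame = base frame: x ahead of the robot, y to its left, z up, the work surface at z = 0. Lengths are in m, angles in degrees, forces in N, time in s.
With the tool pointing down it reaches from about 0.15 to 0.775 m from the base axis. Payload 6.1 kg.
Tool frame: the origin (TCP) lies midway between the tips of the shut fingers; the grasp point (between the pads) lies 19 mm behind it (env.tcp_to_grasp is the z of the grasp point in the tool frame, in m); z points along the fingers, y is the line along which they close (so a half turn about z gives the same grasp; the last joint's range is limited). The gripper opens to 85 mm and grips with 20 to 120 N. Pads are 22 mm wide; open, the fingers measure 114 mm over their backs; the gripper's body (76 mm by 85 mm) begins 54 mm behind the grasp point. The pads swing forward as they close: fully open they stand 13 mm farther back than shut.
Start: joints at [73.453, 7.208, -2.269, 80.523, 0, 90], TCP at [0.15, 0.503, 0.231] pointing down, gripper open.
Joint ranges: [-155.77, 155.77], [-54.66, 111.73], [-72.52, 77.12], [-102.08, 115.82], [-83.92, 84.16], [-180, 180]. Speed limits (degrees/s): [136.94, 136.94, 172.46, 180, 180, 180].

### API

Orientations are given as [roll, pitch, yaw] about the fixed x, y, z axes, in that order (R = Rz(yaw) Ry(pitch) Rx(roll)).
In Python, from station import env, viewer, ticket gives the robot as it stands.
- The arm moves only by the tool carry_out, never from a script. Its argument "rows" is a list that holds one entry, the list of rows, each a list of 5 numbers: the closure, from 0 (fully open) to 1 (shut), then the shift along the tool's x, y, z in units of 40 mm (1.0 is 40 mm), then the turn about the tool's z in units of 8 degrees (1.0 is 8 degrees). A call has exactly 5 rows; each row is the pose to reach, as a shift and turn from the pose commanded when the call began, along the tool's axes at that moment; what a row does not reach only later rows make up. A row lasts 1/10 s, in which the tool goes at most 50 mm and 8.59 degrees, less where a joint would pass 70% of its speed; a pose out of reach is approached as far as the arm can. A call with a gripper value outside its range is refused whole. The fingers move at their own pace and stop on an object; "newtons" is the grip in N (left out, the last holds). Time passes only in rows, so rows that repeat a pose let the fingers close, or fill a call up. It gives the time, the measured TCP pose, the force, the opening and the grip force at its end, in the units of the state.
- env.state(): the state, without advancing time (a new reading comes with each control period).
- viewer.read_camera(name): name is "scene" or "side" or "wrist"; returns the picture (384x512x3 uint8, red, green, blue); there is no depth.
- viewer.calibration(name): a dict with "K" (3x3 intrinsics, pixels), "k1" (the pictures are not rectified: a ray, as slopes to the right and down, at radius r is drawn at 1 + k1 r^2 times it, then the intrinsics apply), "rvec" (rotation vector, rad) and "tvec" (3), from world to camera coordinates, as OpenCV has them; the wrist camera has in their place "tool_from_camera" (4x4, takes a point from camera to tool coordinates, whose origin is the TCP and whose axes are the flange's). Camera axes: x right, y down, z forward; pixel columns grow to the right and rows downward; lengths in m; the calibration is good to about 2 mm. A picture is of the moment at which its call begins: read the wrist's pose just before it. calibration takes no time and is no camera call.
- ticket.job_done(): hands the job in; it is judged then, once.
The state is a dict: "time": time; "joints": joint angles; "joint_velocities": joint speeds; "tau": joint torques, N m; "tool_pos": TCP position; "orientation": TCP orientation; "contact_force": force on the tool from outside, world axes, zero at the start; "ft_torque": the same for the moment, N m; "opening": opening from 0.0 (shut) to 1.0 (fully open); "grasp_force": force on a finger pad.
Only numpy, scipy, OpenCV 4.12 (cv2) and the standard library are available. Lean on these libraries where they do the work, as an engineer would, in place of code of your own. Each camera call takes 0.05 s, during which the arm holds its last target. There are 200 camera calls.

### The job

Push the aluminium gearbox cover along the bench into the corner of the locating jig, so that its long side lies flush against the long rail and its end is against the fixed end stop, with the jig's sliding jaw pushed up until it rests against the cover's other end. Only push with the fingers from outside: do not take the cover's boss or the jaw between the fingers, and do not lift or tip the cover. Leave the other parts on the bench where they are.

Things in the scene. Friction and masses are not known exactly. Their poses are not given: they have to be found in the camera images.
- cover: Gearbox cover: bright aluminium rectangular plate flat on the bench, 84 mm along its x, 110 along its y, 22 high, 0.3 to 0.65 kg, with a round boss on top. Origin: centre of its underside. It starts in front of the long rail, clear of it, turned up to 0.45 rad from the jig. Fully home in the corner its origin is at jig x = -42, y = +105 mm.
- boss (a point): Centre of the top of the cover's boss (32 mm diameter, 24 mm tall, top 46 mm above the bench), 4 mm to -x and 14 mm to +y of the cover's centre.
- jig: Steel jig fixed to the bench. Origin: bench level, on the long rail's front face (robot side). y runs along the rail, x from the front face into the rail, away from the robot. Rail: x 0 to 22 mm, y -210 to +190, 36 high. End stop at the +y end: inner face at y = +160, 22 thick, reaches out to x = -76, 36 high.
- jaw (a joint): Sliding jaw on the rail: dark steel, 30 mm thick along the rail, reaching 76 out from it, top 43.5 above the bench. Value (m): travel towards the end stop, 0 to 0.2, starting at 0 to 0.03; its inner face is at jig y = -0.115 + value, and meets a fully home cover at 0.165. About 3 N of friction; stays where left. It can push the cover along the rail.
- jaw_in (a point): Centre of the jaw's inner face (the face towards the cover and end stop), 20 mm above the bench. Axes as the jig's.
- jaw_out (a point): Centre of the jaw's outer face (the one facing away from the end stop), 20 mm above the bench, 39 mm out from the rail. Axes as the jig's.
- jaw_top (a point): Centre of the top of the part of the jaw in front of the rail. Axes as the jig's.
- bearing: Bystander, loose: steel ball-bearing ring lying flat, 47 mm diameter, 14 mm high. Origin: centre of its underside.
- gear: Bystander, loose: dark steel gear with hub, 60 mm diameter, 36 mm high, lying flat. Origin: centre of its underside.
- barrel: Bystander, loose: open aluminium motor barrel standing upright, 84 mm diameter at the foot, 85 mm high. Origin: centre of its underside.
- spindle: Bystander, loose: stepped steel spindle standing upright, 38 mm diameter at the foot, 110 mm high. Origin: centre of its underside.
- shroud: Bystander, loose: black plastic fan shroud with grille, 110 x 85 x 42 mm. Origin: centre of its underside.
- mallet: Bystander, loose: mallet lying flat, wooden handle 200 mm long with a two-faced red head 102 mm wide, 48 mm high. Origin: on the bench under the front end of the handle, at the head; the handle runs to its own -x.
Not all that is in view belongs to the job. Leave any pink look-alike of the cover alone.

How it is judged:
By the outcome, as a careful person would: the job done as asked, in the order asked, and still so for the second after the job is handed in, with the robot touching nothing.
It also fails if it takes over 48 s, if anything falls off the work surface, if the arm or the gripper's body presses on something with over 40 N, if the wrist force passes 120 N, or if a joint passes its speed limit or range.

## Working session

There is one attempt and no reset: what is moved stays moved. The work goes in short steps, Python scripts to look and compute and a tool call to move; the robot and the scene stay as the last step left them, time stands still between calls to the robot, and variables do not carry over. Pictures are saved under pics/ and viewed, at most 10 in all, crops included, and the job is handed in when it is done.

Besides the shell and the picture viewer there is one more tool, called after "Emit:" as a command line: name --argument value ..., lists and objects as JSON in quotes. carry_out: Moves the arm, as the interface text tells. Its arguments: {"type":"object","properties":{"rows":{"type":"array","items":{"type":"array","items":{"type":"array","items":{"type":"number"}}}},"newtons":{"type":"number"}},"required":["rows"]}

```bash
mkdir -p pics
cat > h.py <<'E'
import numpy as np, cv2
from station import env, viewer, ticket
from scipy.spatial.transform import Rotation as R
def save(name,fn):
    im=viewer.read_camera(name); cv2.imwrite(fn,im[:,:,::-1]); return im
def rays(name,px,pose=None):
    c=viewer.calibration(name);K=np.array(c["K"]);k=c["k1"]
    px=np.atleast_2d(np.array(px,float)); d=np.c_[(px[:,0]-K[0,2])/K[0,0],(px[:,1]-K[1,2])/K[1,1]]
    u=d.copy()
    for _ in range(20): u=d/(1+k*(u**2).sum(1,keepdims=True))
    v=np.c_[u,np.ones(len(u))]
    if "rvec" in c:
        Rm=cv2.Rodrigues(np.array(c["rvec"],float))[0]; t=np.array(c["tvec"]).ravel()
        return -Rm.T@t, v@Rm
    T=np.array(c["tool_from_camera"]); s=pose or env.state()
    W=np.eye(4);W[:3,:3]=R.from_euler('xyz',s["orientation"],degrees=True).as_matrix();W[:3,3]=s["tool_pos"]
    T=W@T; return T[:3,3], v@T[:3,:3].T
def plane(name,px,z,pose=None):
    o,d=rays(name,px,pose); return o+d*((z-o[2])/d[:,2])[:,None]
E
python3 - <<'E'
from h import *
print(env.state())
a=save("scene","pics/a.png");b=save("side","pics/b.png")
E
```

```text
{'time': 0.0, 'joints': array([ 7.34547357e+01,  7.23918792e+00, -2.32636212e+00,  8.05219160e+01,
       -1.09450379e-04,  9.00018077e+01]), 'joint_velocities': array([-0.09595806, -0.01109392, -0.08376865, -0.04011156,  0.00629422,
        0.07250541]), 'tau': array([ 2.11807746e-04, -4.35917151e+01,  3.52921200e+01,  1.72148034e-02,
        9.63545659e-06, -5.60495181e-06]), 'tool_pos': array([0.14939332, 0.50288219, 0.23054785]), 'orientation': array([-1.79912534e+02,  1.12209805e-04,  1.63452928e+02]), 'contact_force': array([ 0.23200684, -0.50909463,  0.35393352]), 'ft_torque': array([ 0.00419004,  0.00318401, -0.00595821]), 'grasp_force': 0.0, 'opening': 1.002219557176918}
```

View pics/a.png

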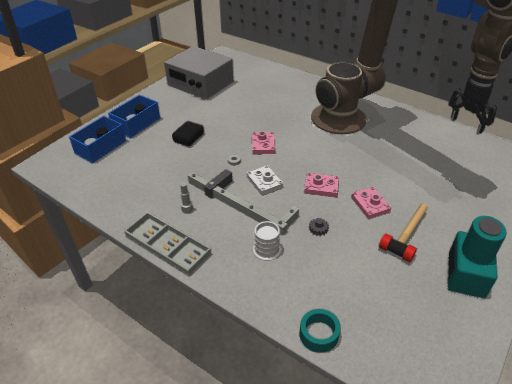

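View pics/b.png

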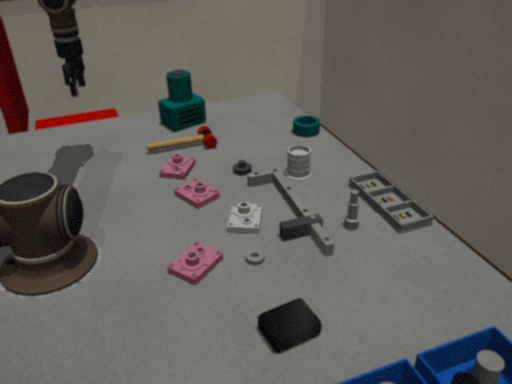

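The scene view shows the white cover at about (265,179), with the rail running from (190,178) to (283,226). The end stop is near (290,217), the jaw near (218,184), the bearing at (234,160) and the gear at (318,227). Pink look-alikes surround them.

Run:
```python
from h import *
np.set_printoptions(precision=3,suppress=True)
print("scene cover boss, railtop ends, stop tip, jaw top outer, bearing, gear, barrel,spindle,pinks")
for n,p,z in [("boss",(267,174),.046),("rail-",(190,177),.036),("rail+",(280,223),.036),("stoptip",(297,211),.036),("jaw",(222,180),.0435),("bearing",(234,160),.007),("gear",(318,226),.02),("barrel",(266,250),0),("spindle",(187,210),0),("p1",(263,144),.02),("p2",(322,186),.02),("p3",(371,203),.02)]:
    print(n,plane("scene",p,z)[0])
for n,p,z in [("boss",(243,206),.046),("rail-",(328,243),.036),("rail+",(278,171),.036),("stoptip",(250,175),.036),("jaw",(300,222),.0435),("bearing",(255,257),.007),("gear",(242,170),.0)]:
    print("side",n,plane("side",p,z)[0])
print(viewer.calibration("wrist"))
```

```text
scene cover boss, railtop ends, stop tip, jaw top outer, bearing, gear, barrel,spindle,pinks
boss [ 0.506 -0.007  0.046]
rail- [ 0.657 -0.218  0.036]
rail+ [0.661 0.147 0.036]
stoptip [0.589 0.162 0.036]
jaw [ 0.613 -0.114  0.043]
bearing [ 0.472 -0.175  0.007]
gear [0.593 0.241 0.02 ]
barrel [0.747 0.155 0.   ]
spindle [ 0.755 -0.149  0.   ]
p1 [ 0.347 -0.134  0.02 ]
p2 [0.427 0.162 0.02 ]
p3 [0.408 0.332 0.02 ]
side boss [ 0.497 -0.021  0.046]
side rail- [ 0.637 -0.236  0.036]
side rail+ [0.663 0.129 0.036]
side stoptip [0.577 0.14  0.036]
side jaw [ 0.607 -0.142  0.043]
side bearing [ 0.468 -0.184  0.007]
side gear [0.585 0.238 0.   ]
{'K': array([[314.714,   0.   , 253.204],
       [  0.   , 314.714, 185.829],
       [  0.   ,   0.   ,   1.   ]]), 'k1': -0.07748514256257279, 'tool_from_camera': array([[-0.   , -0.955, -0.298,  0.078],
       [ 1.   , -0.   ,  0.   , -0.   ],
       [-0.   , -0.298,  0.955, -0.142],
       [ 0.   ,  0.   ,  0.   ,  1.   ]])}
```

Emit:
carry_out --rows '[[[0,-0.55,-0.52,-0.09,1],[0,-1.1,-1.04,-0.18,2],[0,-1.64,-1.56,-0.27,3],[0,-2.18,-2.08,-0.36,4],[0,-2.73,-2.6,-0.44,5]]]'

```text
time: 0.6
tool_pos: [0.2248, 0.3712, 0.2487]
orientation: [-180.0, 0.0, 123.1]
contact_force: [0.6, 0.4, 0.4]
opening: 0.999
grasp_force: 0.0
```

Emit:
carry_out --rows '[[[0,-0.75,-0.05,-0.09,1],[0,-1.5,-0.1,-0.18,2],[0,-2.26,-0.15,-0.27,3],[0,-3.0,-0.2,-0.36,4],[0,-3.77,-0.24,-0.44,5]]]'

```text
time: 1.1
tool_pos: [0.2999, 0.2402, 0.2665]
orientation: [-180.0, 0.0, 83.1]
contact_force: [0.4, 0.2, -0.4]
opening: 0.998
grasp_force: 0.0
```

Emit:
carry_out --rows '[[[0,-0.6,0.45,-0.09,1],[0,-1.2,0.9,-0.18,2],[0,-1.8,1.35,-0.27,3],[0,-2.4,1.8,-0.36,4],[0,-3.04,2.24,-0.44,5]]]'

```text
time: 1.6
tool_pos: [0.3752, 0.1092, 0.284]
orientation: [-180.0, 0.0, 43.1]
contact_force: [-0.3, 1.1, -0.2]
opening: 1.001
grasp_force: 0.0
```

Emit:
carry_out --rows '[[[0,-0.18,0.73,-0.09,1],[0,-0.36,1.47,-0.18,2],[0,-0.54,2.2,-0.27,3],[0,-0.72,2.94,-0.36,4],[0,-0.89,3.67,-0.44,5]]]'

```text
time: 2.1
tool_pos: [0.4503, -0.022, 0.3016]
orientation: [-180.0, 0.0, 3.1]
contact_force: [0.2, 0.4, 0.7]
opening: 1.0
grasp_force: 0.0
```

Run:
```python
from h import *
save("wrist","pics/w1.png")
```

```text
(no output)
```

View pics/w1.png

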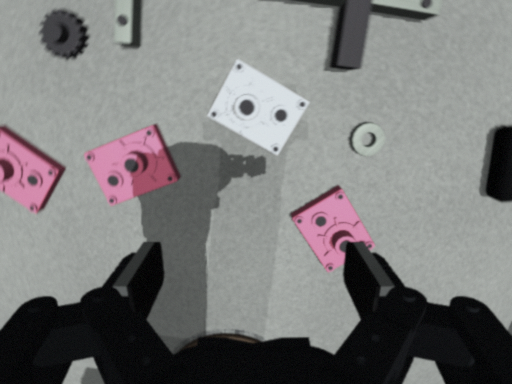

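The wrist view shows the cover with top corners near (240,60), (308,103), (277,154) and (208,115). The stop tip is at (125,43), the jaw tip at (347,68), and the rail lies along the top edge. I'll step forward to see the jig.

Emit:
carry_out --rows '[[[0,0.7,0,-0.3,0],[0,1.4,0,-0.6,0],[0,2.1,0,-0.8,0],[0,2.4,0,-0.8,0],[0,2.4,0,-0.8,0]]]'

```text
time: 2.65
tool_pos: [0.5467, -0.0148, 0.3322]
orientation: [-180.0, 0.1, 3.5]
contact_force: [0.3, -0.0, -0.6]
opening: 1.002
grasp_force: 0.0
```

Run:
```python
from h import *
np.set_printoptions(precision=4,suppress=True)
s=env.state();print(s["tool_pos"],s["orientation"])
im=save("wrist","pics/w2.png")
hsv=cv2.cvtColor(im,cv2.COLOR_RGB2HSV)
m=((hsv[...,2]>195)&(hsv[...,1]<40)).astype(np.uint8)
m=cv2.morphologyEx(m,cv2.MORPH_OPEN,np.ones((3,3)))
cs,_=cv2.findContours(m,cv2.RETR_EXTERNAL,cv2.CHAIN_APPROX_SIMPLE)
for c in sorted(cs,key=cv2.contourArea)[-2:]:
    r=cv2.minAreaRect(c);print(cv2.contourArea(c),r)
    P=plane("wrist",cv2.boxPoints(r),.022,s);print(P,P.mean(0),np.linalg.norm(P[1]-P[0]),np.linalg.norm(P[2]-P[1]))
```

```text
[ 0.5467 -0.0148  0.3322] [-179.9891    0.1271    3.4861]
290.5 ((285.31707763671875, 68.64634704589844), (44.94563674926758, 12.25790023803711), 6.340191841125488)
[[ 0.6423 -0.0211  0.022 ]
 [ 0.6582 -0.0218  0.022 ]
 [ 0.6559 -0.0829  0.022 ]
 [ 0.6398 -0.0827  0.022 ]] [ 0.649  -0.0521  0.022 ] 0.01594804062828693 0.06116957777917323
2386.0 ((257.5849304199219, 173.04718017578125), (72.74930572509766, 53.9063606262207), 29.05460548400879)
[[ 0.4864  0.0428  0.022 ]
 [ 0.559   0.0069  0.022 ]
 [ 0.5126 -0.0896  0.022 ]
 [ 0.4352 -0.0571  0.022 ]] [ 0.4983 -0.0243  0.022 ] 0.08099134802722333 0.10706002365542294
```

View pics/w2.png

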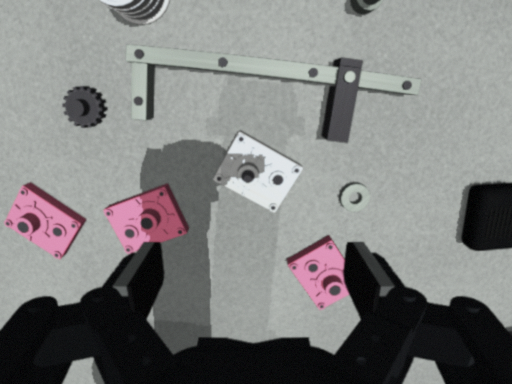

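The wrist view now shows the whole jig: rail front edge from about (152,66) to (418,94), stop inner face near x=151, and jaw from (338,60) to (335,140). The cover is at (258,172), the bearing at (353,195) and the gear at (85,107).

Run:
```python
from h import *
np.set_printoptions(precision=4,suppress=True)
s=env.state()
g=cv2.GaussianBlur(cv2.cvtColor(cv2.imread("pics/w2.png"),cv2.COLOR_BGR2GRAY),(3,3),0).astype(float)
pts=[]
for u in list(range(165,318,4))+list(range(368,412,4)):
    y0=int(67+(u-152)*0.1); d=np.diff(g[y0-5:y0+9,u]); pts.append((u,y0-5+np.argmin(d)+.5))
P=plane("wrist",pts,.036,s)[:,:2]
vx,vy,x0,y0=cv2.fitLine(P.astype(np.float32),cv2.DIST_HUBER,0,.001,.001).ravel()
if vy<0: vx,vy=-vx,-vy
e=np.array([vx,vy]);n=np.array([vy,-vx]); yaw=np.degrees(np.arctan2(-vx,vy))
r=(P-[x0,y0])@n
print("jig yaw",yaw,"rms",r.std(), "line pt",x0,y0)
st=[]
for v in range(80,114,4):
    d=np.diff(g[v,142:162]); st.append((142+np.argmin(d)+.5,v))
S=plane("wrist",st,.036,s)[:,:2]; ys=np.median((S-[x0,y0])@e); print("stop px",st[0],st[-1],((S-[x0,y0])@e))
O=np.array([x0,y0])+e*(ys-.160); print("jig origin",O)
def tojig(p): p=np.array(p)[...,:2]-O; return np.c_[p@n,p@e]
print("stop tip",tojig(plane("wrist",[(141,119)],.036,s)))
jl=[]
for v in range(95,136,5):
    d=np.diff(g[v,315:345]); jl.append((315+np.argmin(d)+.5,v))
print("jaw inner top edge",tojig(plane("wrist",jl,.0435,s)))
C=tojig(np.array([[ 0.4864,0.0428],[0.559,0.0069],[0.5126,-0.0896],[0.4352,-0.0571]])); print("cover",C,C.mean(0))
for n_,p,z in [("boss",(248,176),.046),("boss?",(278,180),.022),("bearing",(354,195),.007),("gear",(85,107),.02),("covercorners",(240,131),.022),("",(302,166),.022),("",(273,212),.022),("",(215,180),.022)]:
    q=plane("wrist",[p],z,s); print(n_,q,tojig(q))
```

```text
jig yaw -2.7002442 rms 0.00037558573206941236 line pt 0.6371345 -0.03684698
stop px (np.float64(146.5), 80) (np.float64(145.5), 112) [0.1698 0.1697 0.1695 0.1694 0.1693 0.1692 0.1705 0.1704 0.1703]
jig origin [ 0.6376 -0.0272]
stop tip [[-0.0755  0.1668]]
jaw inner top edge [[-0.0166 -0.0828]
 [-0.0231 -0.0825]
 [-0.0305 -0.0756]
 [-0.0363 -0.0834]
 [-0.0438 -0.0764]
 [-0.0505 -0.0761]
 [-0.0566 -0.0827]
 [-0.0634 -0.0824]
 [-0.071  -0.0767]]
cover [[-0.1543  0.0628]
 [-0.0801  0.0304]
 [-0.1219 -0.0682]
 [-0.2008 -0.0394]] [-0.1393 -0.0036]
boss [[ 0.4996 -0.0099  0.046 ]] [[-0.1386  0.0108]]
boss? [[ 0.4894 -0.0551  0.022 ]] [[-0.1467 -0.0349]]
bearing [[ 0.4677 -0.1792  0.007 ]] [[-0.1625 -0.1598]]
gear [[0.5817 0.2308 0.02  ]] [[-0.068  0.255]]
covercorners [[0.5591 0.0053 0.022 ]] [[-0.08    0.0288]]
 [[ 0.5131 -0.0888  0.022 ]] [[-0.1214 -0.0674]]
 [[ 0.4374 -0.0517  0.022 ]] [[-0.1988 -0.0339]]
 [[0.4837 0.0393 0.022 ]] [[-0.1569  0.0591]]
```

Emit:
carry_out --rows '[[[0.3,-0.8,-0.1,0.7,0.2],[0.3,-1.6,-0.2,1.4,0.4],[0.3,-2.4,-0.3,2.1,0.6],[0.3,-3.1,-0.4,2.8,0.77],[0.3,-3.55,-0.44,3.5,0.77]]]'

```text
time: 3.2
tool_pos: [0.399, -0.0141, 0.1925]
orientation: [-179.6, 0.0, -2.2]
contact_force: [0.7, -0.9, 0.1]
opening: 0.699
grasp_force: 0.0
```

Emit:
carry_out --rows '[[[0.3,0,0,1.0,0],[0.3,0,0,2.0,0],[0.3,0,0,3.0,0],[0.3,0,0,3.5,0],[0.3,0,0,3.5,0]]]'

```text
time: 3.7
tool_pos: [0.3986, -0.0133, 0.051]
orientation: [-179.6, 0.3, -2.2]
contact_force: [-0.2, -0.2, -0.2]
opening: 0.699
grasp_force: 0.0
```

```bash
cat >> h.py <<'E'
np.set_printoptions(precision=4,suppress=True)
O=np.array([0.6376,-0.0272]);a=np.radians(-2.7);n=np.array([np.cos(a),np.sin(a)]);e=np.array([-np.sin(a),np.cos(a)])
def tojig(p): p=np.atleast_2d(p)[:,:2]-O; return np.c_[p@n,p@e]
E
python3 - <<'E'
from h import *
s=env.state();print(s["time"],s["tool_pos"],s["orientation"],tojig(s["tool_pos"]),s["opening"])
save("wrist","pics/w3.png")
E
```

```text
3.7 [ 0.3986 -0.0133  0.051 ] [-179.6279    0.3316   -2.1501] [[-0.2394  0.0027]] 0.6991344230286386
```

View pics/w3.png

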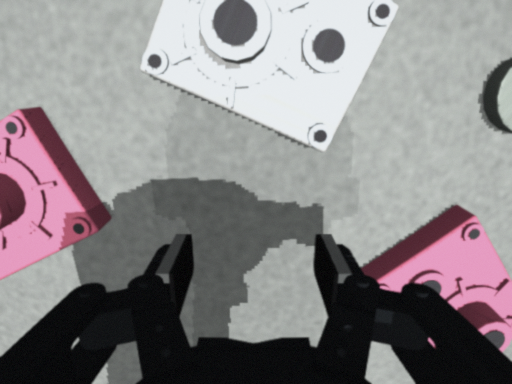

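The view shows the cover's back corner near (325,150). The fingers are at u≈180 and 325, and a pink look-alike's corner is close to the right finger at (362,272).

Run:
```python
from h import *
for p,z in [((325,150),.022),((142,70),.022),((398,8),.022),((362,272),.022),((455,207),.022),((108,212),.022),((325,240),.055),((185,240),.055)]: print(p,tojig(plane("wrist",[p],z)))
```

```text
(325, 150) [[-0.1956 -0.0368]]
(142, 70) [[-0.1537  0.0623]]
(398, 8) [[-0.1217 -0.0694]]
(362, 272) [[-0.2741 -0.0671]]
(455, 207) [[-0.2291 -0.1196]]
(108, 212) [[-0.2346  0.0907]]
(325, 240) [[-0.2343 -0.0329]]
(185, 240) [[-0.2352  0.0366]]
```

Emit:
carry_out --rows '[[[0.3,0.25,-0.2,0.3,0.07],[0.3,0.25,-0.2,0.7,0.07],[0.3,0.25,-0.2,1.1,0.07],[0.3,0.4,-0.2,1.1,0.07],[0.3,0.6,-0.2,1.1,0.07]]]'

```text
time: 4.25
tool_pos: [0.428, -0.0132, 0.0106]
orientation: [-179.3, -0.1, -2.2]
contact_force: [0.5, -0.4, 0.7]
opening: 0.699
grasp_force: 0.0
```

Emit:
carry_out --rows '[[[0.3,0.25,0,0,0],[0.3,0.5,0,0,0],[0.3,0.75,0,0,0],[0.3,1.0,0,0,0],[0.3,1.25,0,0,0]]]'

```text
time: 4.75
tool_pos: [0.4774, -0.0154, 0.0098]
orientation: [-179.3, 0.0, -2.2]
contact_force: [-4.6, -2.6, 1.9]
opening: 0.704
grasp_force: 2.1
```

Run:
```python
from h import *
s=env.state();print(s["time"],s["tool_pos"],s["orientation"],tojig(s["tool_pos"]),s["contact_force"])
save("wrist","pics/w4.png")
```

```text
4.75 [ 0.4774 -0.0154  0.0098] [-179.3395    0.0261   -2.244 ] [[-0.1606  0.0042]] [-4.5835 -2.5823  1.8757]
```

View pics/w4.png

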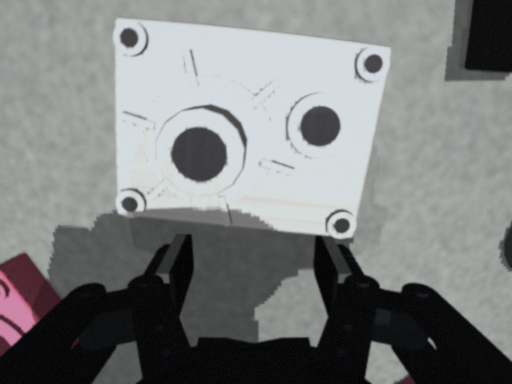

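The cover has turned nearly square to the fingers (back edge from (117,215) to (355,240)), and the jaw at upper right is clear. I'll continue the push.

Emit:
carry_out --rows '[[[0.3,0.25,0,0,0.07],[0.3,0.5,0,0,0.07],[0.3,0.75,0,0,0.07],[0.3,1.0,0,0,0.07],[0.3,1.25,0,0,0.07]]]'

```text
time: 5.3
tool_pos: [0.5264, -0.0193, 0.0096]
orientation: [-179.1, 0.1, -2.5]
contact_force: [-5.7, -0.9, 3.4]
opening: 0.699
grasp_force: 2.9
```

Emit:
carry_out --rows '[[[0.3,0.06,0,0,0],[0.3,0.12,0,0,0],[0.3,0.18,0,0,0],[0.3,0.24,0,0,0],[0.3,0.3,0,0,0]]]'

```text
time: 5.8
tool_pos: [0.5377, -0.0199, 0.0096]
orientation: [-179.2, 0.1, -2.6]
contact_force: [-5.3, -0.1, 2.7]
opening: 0.697
grasp_force: 2.8
```

Run:
```python
from h import *
s=env.state();print(s["time"],s["orientation"],tojig(s["tool_pos"]),s["contact_force"])
```

```text
5.8 [-179.1561    0.0991   -2.5536] [[-0.1002  0.0026]] [-5.2818 -0.0943  2.703 ]
```

Emit:
carry_out --rows '[[[0.3,0.05,0,0,0],[0.3,0.1,0,0,0],[0.3,0.15,0,0,0],[0.3,0.18,0,0,0],[0.3,0.18,0,0,0]]]'

```text
time: 6.3
tool_pos: [0.5449, -0.0202, 0.0096]
orientation: [-179.2, 0.1, -2.6]
contact_force: [-4.6, 0.4, 2.2]
opening: 0.701
grasp_force: 2.6
```

Emit:
carry_out --rows '[[[0.3,0.03,0,0,0],[0.3,0.06,0,0,0],[0.3,0.09,0,0,0],[0.3,0.12,0,0,0],[0.3,0.12,0,0,0]]]'

```text
time: 6.8
tool_pos: [0.5451, -0.0202, 0.0095]
orientation: [-179.2, 0.5, -2.6]
contact_force: [-20.9, 0.6, 15.7]
opening: 0.7
grasp_force: 10.5
```

Run:
```python
from h import *
s=env.state();print(s["time"],s["orientation"],tojig(s["tool_pos"]),s["contact_force"])
save("wrist","pics/w5.png")
```

```text
6.8 [-179.1525    0.5497   -2.5598] [[-0.0927  0.0026]] [-20.8969   0.5985  15.6749]
```

View pics/w5.png

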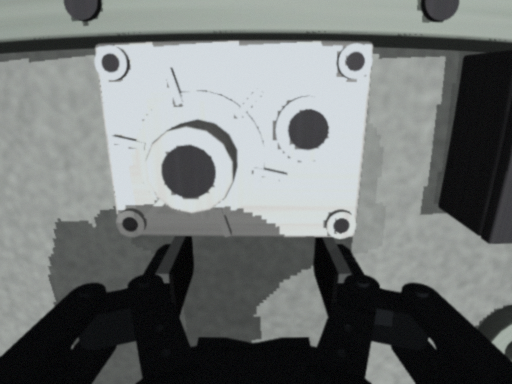

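The view shows the cover's far edge parallel to and touching the rail at rows 40–45, with the jaw clear on the right. The push force rose to 21 N. Next I'll go round behind the jaw.

Emit:
carry_out --rows '[[[0.3,-0.2,0,0,0],[0.3,-0.5,0,-0.3,0],[0.6,-0.5,0,-1.2,0],[1,-0.5,0.2,-2.1,0],[1,-0.5,0.6,-2.2,0]]]'

```text
time: 7.35
tool_pos: [0.5331, -0.0448, 0.1026]
orientation: [-179.2, -0.6, -2.5]
contact_force: [0.0, -0.5, -0.4]
opening: 0.192
grasp_force: 0.0
```

Emit:
carry_out --rows '[[[1,0.4,0.7,0,0],[1,0.8,1.4,0,0],[1,1.2,2.1,0,0],[1,1.6,2.8,0,0],[1,1.84,3.27,0,0]]]'

```text
time: 7.85
tool_pos: [0.599, -0.1811, 0.0957]
orientation: [-179.2, -0.2, -2.6]
contact_force: [-0.4, 0.1, -0.5]
opening: -0.001
grasp_force: 0.0
```

Run:
```python
from h import *
s=env.state();print(s["time"],s["orientation"],tojig(s["tool_pos"]),s["tool_pos"],s["contact_force"],s["opening"])
im=save("wrist","pics/w6.png")
```

```text
7.85 [-179.2191   -0.1511   -2.6194] [[-0.0314 -0.1555]] [ 0.599  -0.1811  0.0957] [-0.3569  0.0606 -0.4728] -0.001399077562128605
```

View pics/w6.png

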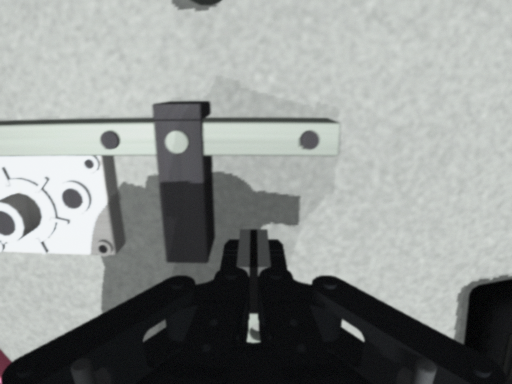

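The shut fingers, tip near (253,235), are clear to the right of the jaw's outer face at u≈213, so I'll descend and push.

Emit:
carry_out --rows '[[[1,-0.2,0,0.6,0],[1,-0.2,0,1.3,0],[1,-0.2,0,2.0,0],[1,-0.2,-0.2,2.0,0],[1,-0.2,-0.45,2.0,0]]]'

```text
time: 8.4
tool_pos: [0.59, -0.1591, 0.0161]
orientation: [-179.2, 0.0, -2.6]
contact_force: [-0.2, 0.1, -1.8]
opening: 0.002
grasp_force: 1.2
```

Emit:
carry_out --rows '[[[1,0,-0.25,0,0],[1,0,-0.5,0,0],[1,0,-0.75,0,0],[1,0,-1.0,0,0],[1,0,-1.25,0,0]]]'

```text
time: 8.9
tool_pos: [0.593, -0.1096, 0.0175]
orientation: [-179.3, -0.1, -2.6]
contact_force: [-0.3, -10.3, 0.4]
opening: -0.002
grasp_force: 5.2
```

Run:
```python
from h import *
s=env.state();print(s["time"],s["orientation"],tojig(s["tool_pos"]),s["tool_pos"],s["contact_force"],s["ft_torque"])
```

```text
8.9 [-179.3296   -0.102    -2.5798] [[-0.0407 -0.0844]] [ 0.593  -0.1096  0.0175] [ -0.3009 -10.2747   0.4239] [-2.0287 -0.0204  0.0006]
```

Emit:
carry_out --rows '[[[1,0,-0.2,0,0],[1,0,-0.4,0,0],[1,0,-0.6,0,0],[1,0,-0.8,0,0],[1,0,-1.0,0,0]]]'

```text
time: 9.4
tool_pos: [0.5948, -0.0701, 0.0175]
orientation: [-179.3, -0.1, -2.6]
contact_force: [2.2, -7.1, -3.1]
opening: -0.001
grasp_force: 3.8
```

Emit:
carry_out --rows '[[[1,0,-0.2,0,0],[1,0,-0.4,0,0],[1,0,-0.6,0,0],[1,0,-0.75,0,0],[1,0,-0.8,0,0]]]'

```text
time: 9.9
tool_pos: [0.5962, -0.0375, 0.0177]
orientation: [-179.3, -0.1, -2.6]
contact_force: [2.5, -6.8, -3.9]
opening: 0.003
grasp_force: 3.3
```

Run:
```python
from h import *
s=env.state();print(s["time"],s["orientation"],tojig(s["tool_pos"]),s["contact_force"])
save("wrist","pics/w7.png")
```

```text
9.9 [-179.2882   -0.0751   -2.5651] [[-0.0409 -0.0122]] [ 2.482  -6.7608 -3.8652]
```

View pics/w7.png

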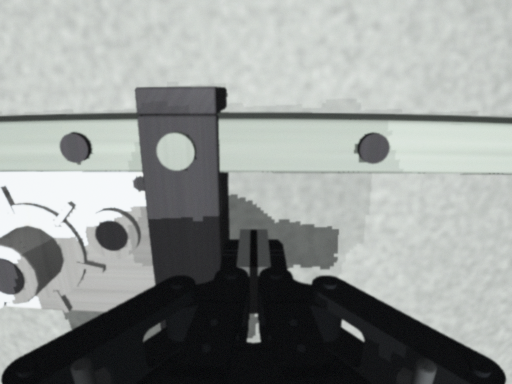

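The jaw is against the cover, the cover's long edge is still on the rail (row ≈170), and about 18 mm remain to the stop.

Emit:
carry_out --rows '[[[1,0,-0.08,0,0],[1,0,-0.16,0,0],[1,0,-0.24,0,0],[1,0,-0.3,0,0],[1,0,-0.35,0,0]]]'

```text
time: 10.45
tool_pos: [0.5968, -0.024, 0.0178]
orientation: [-179.3, -0.1, -2.6]
contact_force: [3.2, -6.0, -4.9]
opening: -0.004
grasp_force: 3.2
```

Emit:
carry_out --rows '[[[1,0,-0.03,0,0],[1,0,-0.06,0,0],[1,0,-0.09,0,0],[1,0,-0.12,0,0],[1,0,-0.12,0,0]]]'

```text
time: 10.95
tool_pos: [0.5968, -0.0211, 0.0178]
orientation: [-179.2, -0.1, -2.4]
contact_force: [2.6, -6.7, -3.8]
opening: 0.002
grasp_force: 3.0
```

Emit:
carry_out --rows '[[[1,0,-0.03,0,0],[1,0,-0.06,0,0],[1,0,-0.09,0,0],[1,0,-0.12,0,0],[1,0,-0.12,0,0]]]'

```text
time: 11.45
tool_pos: [0.5969, -0.0185, 0.0179]
orientation: [-179.1, -0.1, -2.2]
contact_force: [2.5, -5.9, -4.2]
opening: 0.001
grasp_force: 3.1
```

Emit:
carry_out --rows '[[[1,0,-0.03,0,0],[1,0,-0.06,0,0],[1,0,-0.09,0,0],[1,0,-0.12,0,0],[1,0,-0.12,0,0]]]'

```text
time: 11.95
tool_pos: [0.5969, -0.0184, 0.0179]
orientation: [-179.3, -0.1, -2.1]
contact_force: [2.8, -14.5, -5.0]
opening: -0.003
grasp_force: 7.6
```

Emit:
carry_out --rows '[[[1,0,-0.04,0,0],[1,0,-0.08,0,0],[1,0,-0.1,0,0],[1,0,-0.1,0,0],[1,0,-0.1,0,0]]]'

```text
time: 12.45
tool_pos: [0.5969, -0.0183, 0.018]
orientation: [-179.5, -0.1, -2.0]
contact_force: [2.5, -23.4, -5.5]
opening: -0.002
grasp_force: 11.3
```

Run:
```python
from h import *
s=env.state();print(s["time"],s["orientation"],tojig(s["tool_pos"]),s["contact_force"])
```

```text
12.45 [-179.4716   -0.0544   -2.0112] [[-0.0411  0.007 ]] [  2.46   -23.4173  -5.4882]
```

The jaw has stopped and the force rose to 23 N, so it is seated. I'll back off, lift and inspect.

Emit:
carry_out --rows '[[[1,0,0.4,0,0],[1,0,0.8,0,0],[1,0,0.9,-1.0,0],[1,-0.5,0.5,-2.0,0],[1,-1.0,0,-2.6,0]]]'

```text
time: 12.95
tool_pos: [0.5571, -0.0143, 0.125]
orientation: [-178.7, -0.2, -1.9]
contact_force: [0.1, 0.2, 0.1]
opening: 0.0
grasp_force: 0.0
```

Emit:
carry_out --rows '[[[1,-0.3,-0.8,-0.5,0],[1,-0.6,-1.6,-0.5,0],[1,-0.8,-2.4,-0.5,0],[1,-0.8,-2.8,-0.5,0],[1,-0.8,-2.8,-0.5,0]]]'

```text
time: 13.45
tool_pos: [0.5299, 0.0378, 0.1431]
orientation: [-176.7, 0.2, 2.3]
contact_force: [0.1, -0.9, 0.1]
opening: 0.0
grasp_force: 0.0
```

Run:
```python
from h import *
s=env.state();print(s["time"],s["orientation"],tojig(s["tool_pos"]),s["tool_pos"],s["contact_force"])
save("wrist","pics/w8.png")
```

```text
13.45 [-176.702     0.1831    2.3055] [[-0.1107  0.0598]] [0.5299 0.0378 0.1431] [ 0.0718 -0.9219  0.1023]
```

View pics/w8.png

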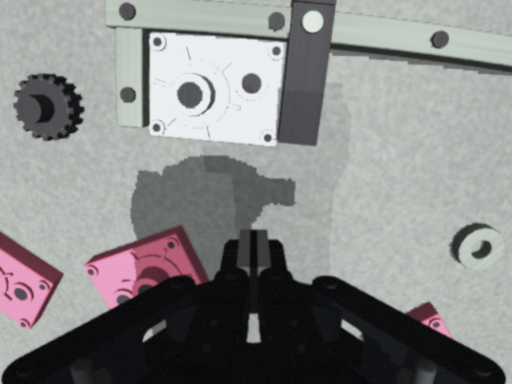

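The view shows the cover in the corner: stop inner face at u≈148, rail front at v≈31, and the jaw against the right end at u≈285. Bystanders are unmoved. I'll measure how flush it is.

Run:
```python
from h import *
s=env.state();print(s["joints"])
g=cv2.GaussianBlur(cv2.cvtColor(cv2.imread("pics/w8.png"),cv2.COLOR_BGR2GRAY),(3,3),0).astype(float)
def line(pts,z):
    P=tojig(plane("wrist",pts,z,s)).astype(np.float32); f=cv2.fitLine(P,cv2.DIST_HUBER,0,.001,.001).ravel(); return P,f
def sub(d):  # peak
    i=int(np.argmax(d)); return i+.5
rail=[];cov=[];front=[];left=[];stop=[]
for u in range(172,262,5):
    y0=29+(u-150)*.07
    a=int(y0-8);b=int(y0+14);c=g[a:b,u];d=np.diff(c)
    k=int(np.argmin(c)); rail.append((u,a+np.argmin(d[:k])+.5)); cov.append((u,a+k+sub(d[k:])))
    y1=int(136+(u-150)*.075);front.append((u,y1-8+sub(-np.diff(g[y1-8:y1+10,u]))))
for v in range(45,125,5):
    c=g[v,132:165];d=np.diff(c);k=int(np.argmin(c)); stop.append((132+np.argmin(d[:k])+.5,v)); left.append((132+k+sub(d[k:]),v))
for nm,p,z in [("rail",rail,.036),("coverfar",cov,.022),("coverfront",front,.022),("stop",stop,.036),("coverend",left,.022)]:
    P,f=line(p,z); print(nm,p[0],p[-1],np.median(P,0),"dir deg from y",np.degrees(np.arctan(f[0]/f[1])) )
```

```text
[  2.2403   8.8421 -11.5062  69.8347   3.3056 179.9374]
rail (172, np.float64(28.5)) (257, np.float64(35.5)) [0.0011 0.1046] dir deg from y 0.23483305
coverfar (172, 32.5) (257, 39.5) [0.0002 0.1071] dir deg from y 0.14451745
coverfront (172, 136.5) (257, 144.5) [-0.0822  0.1025] dir deg from y -0.12193685
stop (np.float64(141.5), 45) (np.float64(142.5), 120) [-0.0394  0.1601] dir deg from y -89.89078
coverend (149.5, 45) (149.5, 120) [-0.0392  0.1591] dir deg from y 89.8715
```

It is flush to within measurement error. For certainty I'll press the cover once more against the rail and then the jaw again.

Emit:
carry_out --rows '[[[1,-0.3,0.2,0,-0.6],[1,-0.3,0.4,0,-1.2],[1,-0.3,0.5,0,-1.8],[1,-0.3,0.5,0,-1.9],[1,-0.3,0.5,0,-1.9]]]'

```text
time: 14.0
tool_pos: [0.5191, 0.0167, 0.1425]
orientation: [-176.8, -0.7, 17.3]
contact_force: [-0.6, 0.4, 0.2]
opening: 0.005
grasp_force: 0.0
```

Run:
```python
from h import *
s=env.state();print(s["time"],s["joints"][5],s["orientation"],tojig(s["tool_pos"]),s["tool_pos"])
```

```text
14.0 162.6285217563268 [-176.7842   -0.7199   17.3202] [[-0.1205  0.0383]] [0.5191 0.0167 0.1425]
```

Emit:
carry_out --rows '[[[1,0.2,-0.5,0,0],[1,0.38,-1.0,0,0],[1,0.38,-1.37,0,0],[1,0.38,-1.37,0.8,0],[1,0.38,-1.37,1.6,0]]]'

```text
time: 14.5
tool_pos: [0.5174, 0.0783, 0.0827]
orientation: [-176.8, -0.9, 17.5]
contact_force: [0.4, 0.5, -0.4]
opening: 0.004
grasp_force: 0.0
```

Run:
```python
from h import *
s=env.state();print(s["time"],s["joints"][5],s["orientation"],tojig(s["tool_pos"]),s["tool_pos"])
im=save("wrist","pics/w9.png")
hsv=cv2.cvtColor(im,cv2.COLOR_RGB2HSV)
m=((hsv[...,0]>150)&(hsv[...,1]>80)).astype(np.uint8)
for c in cv2.findContours(m,cv2.RETR_EXTERNAL,cv2.CHAIN_APPROX_SIMPLE)[0]:
    if cv2.contourArea(c)>200: print(cv2.boundingRect(c),tojig(plane("wrist",cv2.boxPoints(cv2.minAreaRect(c)),.022,s)).tolist())
```

```text
14.5 169.28313165716241 [-176.8438   -0.9239   17.4565] [[-0.125   0.0997]] [0.5174 0.0783 0.0827]
(143, 319, 25, 19) [[-0.26756589138424103, 0.15118486970928866], [-0.24418018915128817, 0.13570541244988277], [-0.2509900628724892, 0.12938622018705812], [-0.27485394733627394, 0.14482846834740068]]
(59, 234, 146, 92) [[-0.2174326967594591, 0.23261102557276706], [-0.144967735450508, 0.14705714619581126], [-0.19707871416988723, 0.11105503173093723], [-0.2825191852948044, 0.20006584717221174]]
(0, 227, 26, 53) [[-0.26900236426919666, 0.27912189233152984], [-0.21873536371304228, 0.2826851315266637], [-0.20978815082140007, 0.26129919285244685], [-0.2583651784383577, 0.25627153042398165]]
```

View pics/w9.png

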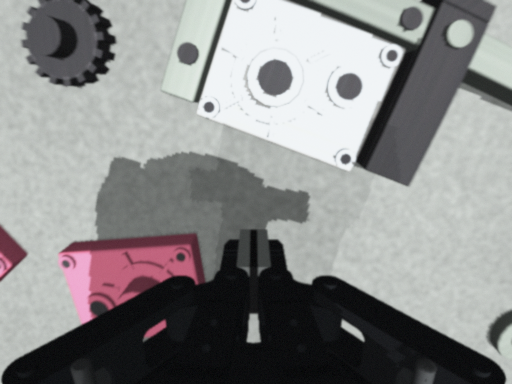

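This view shows the fingertips at about (253,235) in front of the cover, with the pink look-alike at lower left (near corner (197,235)) clear of them. That was the eleventh picture, one over the limit, so I won't view any more.

Emit:
carry_out --rows '[[[1,0.17,0.27,0.5,0],[1,0.17,0.27,1.1,0],[1,0.17,0.27,1.7,0],[1,0.26,0.3,1.7,0],[1,0.36,0.34,1.7,0]]]'

```text
time: 15.05
tool_pos: [0.5344, 0.0727, 0.0147]
orientation: [-176.8, -0.7, 17.4]
contact_force: [-0.1, -1.0, 1.9]
opening: 0.001
grasp_force: 0.0
```

Emit:
carry_out --rows '[[[1,0.05,0.02,0,0],[1,0.1,0.04,0,0],[1,0.15,0.06,0,0],[1,0.2,0.07,0,0],[1,0.2,0.07,0,0]]]'

```text
time: 15.55
tool_pos: [0.5432, 0.0724, 0.0143]
orientation: [-176.8, -0.8, 17.4]
contact_force: [-0.1, 0.7, -0.1]
opening: -0.001
grasp_force: 0.0
```

Run:
```python
from h import *
s=env.state();print(s["time"],s["joints"][5],s["orientation"],tojig(s["tool_pos"]),s["tool_pos"],s["contact_force"])
```

```text
15.55 168.3640534612004 [-176.8133   -0.8072   17.4398] [[-0.099  0.095]] [0.5432 0.0724 0.0143] [-0.1468  0.7031 -0.1147]
```

Emit:
carry_out --rows '[[[1,0.03,0.01,0,0],[1,0.06,0.02,0,0],[1,0.09,0.03,0,0],[1,0.12,0.04,0,0],[1,0.12,0.04,0,0]]]'

```text
time: 16.05
tool_pos: [0.5477, 0.0723, 0.0139]
orientation: [-176.8, -0.8, 17.4]
contact_force: [-0.3, -0.1, 1.3]
opening: 0.0
grasp_force: 0.1
```

Emit:
carry_out --rows '[[[1,0.03,0.01,0,0],[1,0.06,0.02,0,0],[1,0.09,0.03,0,0],[1,0.12,0.04,0,0],[1,0.12,0.04,0,0]]]'

```text
time: 16.55
tool_pos: [0.5487, 0.0722, 0.0135]
orientation: [-176.7, -0.4, 17.5]
contact_force: [-14.4, -1.0, 10.7]
opening: 0.003
grasp_force: 7.2
```

Emit:
carry_out --rows '[[[1,0.03,0.01,0,0],[1,0.06,0.02,0,0],[1,0.08,0.03,0,0],[1,0.08,0.03,0,0],[1,0.08,0.03,0,0]]]'

```text
time: 17.05
tool_pos: [0.5491, 0.0721, 0.0134]
orientation: [-176.6, -0.1, 17.5]
contact_force: [-23.3, -0.4, 17.9]
opening: 0.001
grasp_force: 12.2
```

Run:
```python
from h import *
s=env.state();print(s["time"],s["joints"][5],s["orientation"],tojig(s["tool_pos"]),s["tool_pos"],s["contact_force"])
```

```text
17.05 168.18895921970474 [-176.5543   -0.085    17.4649] [[-0.0931  0.095 ]] [0.5491 0.0721 0.0134] [-23.3306  -0.4149  17.8658]
```

Emit:
carry_out --rows '[[[1,-0.25,-0.09,0,0],[1,-0.47,-0.17,-0.1,0],[1,-0.47,-0.17,-1.0,0],[1,-0.47,-0.17,-2.0,0],[1,-0.47,-0.17,-2.4,0]]]'

```text
time: 17.55
tool_pos: [0.5387, 0.0675, 0.1143]
orientation: [-176.9, -1.1, 17.4]
contact_force: [0.3, 0.9, -0.0]
opening: 0.001
grasp_force: 0.0
```

Emit:
carry_out --rows '[[[1,0.15,0.8,0,0.4],[1,0.3,1.6,0,0.8],[1,0.45,2.4,0,1.2],[1,0.6,3.2,0,1.6],[1,0.69,3.44,0,1.8]]]'

```text
time: 18.05
tool_pos: [0.6057, -0.058, 0.1027]
orientation: [-176.8, -0.0, 2.8]
contact_force: [0.0, 0.5, 0.8]
opening: -0.001
grasp_force: 0.0
```

Run:
```python
from h import *
s=env.state();print(s["time"],s["joints"][5],s["orientation"],tojig(s["tool_pos"]),s["tool_pos"],s["contact_force"])
```

```text
18.05 170.1461117122836 [-176.7679   -0.0429    2.823 ] [[-0.0304 -0.0322]] [ 0.6057 -0.058   0.1027] [0.0349 0.5035 0.7534]
```

Emit:
carry_out --rows '[[[1,-0.25,0.05,0.7,0],[1,-0.25,0.05,1.4,0],[1,-0.25,0.05,2.12,0],[1,-0.23,-0.2,2.12,0],[1,-0.2,-0.55,2.12,0]]]'

```text
time: 18.55
tool_pos: [0.5947, -0.0282, 0.0197]
orientation: [-176.7, 0.1, 3.0]
contact_force: [0.5, 0.3, 0.8]
opening: 0.001
grasp_force: 0.0
```

Emit:
carry_out --rows '[[[1,0,-0.05,0,0],[1,0,-0.1,0,0],[1,0,-0.15,0,0],[1,0,-0.2,0,0],[1,0,-0.2,0,0]]]'

```text
time: 19.05
tool_pos: [0.5946, -0.021, 0.0201]
orientation: [-176.7, 0.0, 3.1]
contact_force: [0.6, -0.7, -0.3]
opening: 0.002
grasp_force: 0.0
```

Run:
```python
from h import *
s=env.state();print(s["time"],s["joints"][5],s["orientation"],tojig(s["tool_pos"]),s["tool_pos"],s["contact_force"])
```

```text
19.05 173.2824018110937 [-176.7166    0.0111    3.0693] [[-0.0433  0.0042]] [ 0.5946 -0.021   0.0201] [ 0.6432 -0.7241 -0.2666]
```

Emit:
carry_out --rows '[[[1,0,-0.03,0,0],[1,0,-0.06,0,0],[1,0,-0.09,0,0],[1,0,-0.12,0,0],[1,0,-0.12,0,0]]]'

```text
time: 19.55
tool_pos: [0.5942, -0.0181, 0.0198]
orientation: [-176.9, 0.1, 3.0]
contact_force: [-0.3, -8.5, -0.4]
opening: -0.005
grasp_force: 3.6
```

Emit:
carry_out --rows '[[[1,0,-0.03,0,0],[1,0,-0.06,0,0],[1,0,-0.09,0,0],[1,0,-0.1,0,0],[1,0,-0.1,0,0]]]'

```text
time: 20.05
tool_pos: [0.5942, -0.0177, 0.02]
orientation: [-177.4, 0.1, 2.8]
contact_force: [1.3, -19.9, -0.9]
opening: -0.0
grasp_force: 9.9
```

Emit:
carry_out --rows '[[[1,0,0.3,0,0],[1,0,0.7,0,0],[1,0,0.8,-0.8,0],[1,-0.3,0.8,-1.8,0],[1,-0.8,0.8,-2.6,0]]]'

```text
time: 20.55
tool_pos: [0.5647, -0.0525, 0.1237]
orientation: [-176.7, -0.0, 3.1]
contact_force: [1.1, -0.1, 0.4]
opening: -0.003
grasp_force: 0.0
```

Emit:
carry_out --rows '[[[1,-0.3,0,-0.5,0],[1,-0.6,0,-1.0,0],[1,-0.8,0,-1.5,0],[1,-0.8,0,-1.5,0],[1,-0.8,0,-1.5,0]]]'

```text
time: 21.05
tool_pos: [0.5327, -0.0573, 0.1822]
orientation: [-176.7, -0.0, 3.1]
contact_force: [-0.3, 0.1, 0.4]
opening: -0.005
grasp_force: 0.0
```

Run:
```python
from h import *
s=env.state();print(s["time"],s["tool_pos"],s["contact_force"],s["joint_velocities"])
im=save("wrist","pics/w10.png");hsv=cv2.cvtColor(im,cv2.COLOR_RGB2HSV)
m=((hsv[...,2]>195)&(hsv[...,1]<40)).astype(np.uint8);m=cv2.morphologyEx(m,cv2.MORPH_OPEN,np.ones((3,3)))
c=max(cv2.findContours(m,cv2.RETR_EXTERNAL,cv2.CHAIN_APPROX_SIMPLE)[0],key=cv2.contourArea)
P=tojig(plane("wrist",cv2.boxPoints(cv2.minAreaRect(c)),.022,s));print(P.tolist(),P.mean(0))
print(ticket.job_done())
```

```text
21.05 [ 0.5327 -0.0573  0.1822] [-0.2729  0.0878  0.3676] [ 0.1976  1.1805 -1.2367 -0.2746 -0.0857  0.1234]
[[-0.08657048397269287, 0.16738061628650344], [-9.73976753678852e-05, 0.1569873401846867], [0.0004453897854618221, 0.04870745657574595], [-0.08247117222070491, 0.05086716550065814]] [-0.0422  0.106 ]
the job is handed in; nothing more can be done
None
```

The job is handed in at about 21 s: the cover sits in the jig corner against rail and end stop (measured centre jig x −42, y +106 mm; home is −42, +105), with the jaw pushed up against its other end; I viewed 11 pictures, one over the limit of 10.

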